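Proof-test the latching stop button

ROBOT

A 7-joint arm with a two-finger parallel gripper is mounted at the origin on a cart in front of the work surface, level with it; the furniture and walls round the work are solid. World frame = base frame: x ahead of the robot, y to its left, z up, the work surface at z = 0. Lengths are in m, angles in rad, forces in N, time in s.
With the tool pointing down it reaches from about 0.4 to 0.75 m from the base axis. Payload 19.5 kg.
Tool frame: the origin (TCP) lies at the very end of the fingers, on their centre line; the grasp point (between the pads) lies 19 mm behind it; z points along the fingers, y is the line along which they close (so a half turn about z gives the same grasp; the last joint's range is limited). The gripper opens to 85 mm and grips with 20 to 120 N. Pads are 22 mm wide; open, the fingers measure 114 mm over their backs; the gripper's body (76 mm by 85 mm) begins 54 mm behind the grasp point. The pads swing forward as they close: fully open they stand 13 mm farther back than shut.
Start: joints at [1.252, 0.707, -0.028, 1.485, 0.022, 0.951, -0.075], TCP at [0.157, -0.553, 0.231] pointing down, gripper open.
Joint ranges: [-2.71, 2.71], [-0.32, 2.16], [-1.57, 1.52], [0, 2.45], [-1.46, 4.6], [0, 2.02], [-2.83, 2.83]. Speed limits (rad/s): [1.89, 1.89, 2.57, 2.57, 3.01, 3.01, 3.01].

INTERFACE

Orientations are given as a unit quaternion [w, x, y, z].
In Python, from station import r gives the robot as it stands.
- The arm moves only by the tool send_rows, never from a script. Its argument "motion" is a list of rows, each an object of numbers: "x", "y", "z": the shift along the tool's x, y, z in mm; "wx", "wy", "wz": the turn, a rotation vector about the tool's x, y, z in rad; "fingers": the closure, from 0 (fully open) to 1 (shut). A call has 1 to 20 rows; each row shifts and turns the commanded pose from where the row before left it, along the tool's axes as they then stand; what a row does not reach is not made up. A row lasts 1/8 s, in which the tool goes at most 62.5 mm and 10.7 degrees, less where a joint would pass 70% of its speed; a pose out of reach is approached as far as the arm can. A call is refused whole if a number of a shift passes 62.5 or a number of a turn 0.188, either way. A call with a gripper value outside its range is refused whole. The fingers move at their own pace and stop on an object; "grip_force" is the grip in N (left out, the last holds). Time passes only in rows, so rows that do not move let the fingers close. It gives the time, the measured TCP pose, the force, the opening and the grip force at its end, in the units of the state.
- r.state(): the state, without advancing time (a new reading comes with each control period).
- r.get_image(name): name is "scene" or "top" or "wrist"; returns a dict with "image" (420x560x3 uint8, red, green, blue), "fx", "fy", "cx", "cy" (pixels), "rvec" (rotation vector, rad) and "tvec" (3), from world to camera coordinates, as OpenCV has them; the wrist camera has in their place "mount" (4x4, takes a point from camera to tool coordinates, whose origin is the TCP and whose axes are the flange's). Camera axes: x right, y down, z forward; pixel columns grow to the right and rows downward; lengths in m; the calibration is good to about 2 mm. A picture is of the moment at which its call begins: read the wrist's pose just before it. There is no depth.
- r.hand_in(): hands the job in; it is judged then, once.
Trained networks look in the newest picture that a camera, given by its name, has taken for a name from the list of things; names that differ only in an ending like _2 or _b are one class to them, and where a whole thing is asked for, a point or a joint stands for the part that bears it (a point fixed in the world has none). Each returns a list of dicts, best first, with "p" (0 to 1); they miss things now and then, are a little off and sometimes report something else, mostly with a low value. They report only what shows in the picture. A call takes as long as a camera call. They do not tell look-alikes from the thing itself.
- r.search_frame(camera, thing): "rect" ([left, top, width, height] in pixels, round what is visible of it).
- r.masks_of(camera, thing): "pixels" (420x560 bool, what is visible of it) and "rect" ([left, top, width, height] in pixels, round what is visible of it).
The state is a dict: "time": time; "joint_positions": joint angles; "qvel": joint speeds; "joint_efforts": joint torques, N m; "ee_pos": TCP position; "orientation": TCP orientation; "contact_force": force on the tool from outside, world axes, zero at the start; "torque": the same for the moment, N m; "opening": finger opening in m; "grip_force": force on a finger pad.
Only numpy, scipy, OpenCV 4.12 (cv2) and the standard library are available. Lean on these libraries where they do the work, as an engineer would, in place of code of your own. Each camera call takes 0.05 s, during which the arm holds its last target. There are 200 camera calls.

TASK

Test the bench's emergency stop: push the winged mushroom button down until it latches, then turn it clockwise (seen from above) until it springs back up - a sideways push on one of its wings is enough - and last press the flat button on the smaller box all the way in and let it go. It is all done by pressing and pushing: pick nothing up, and leave the bottle, the beaker and the piece of pipe standing or lying where they are.

Things in the scene. Friction and masses are not known exactly. Their poses are not given: they have to be found in the camera images.
- stop_box: The larger grey box, 90 x 90 x 60 mm high, fixed to the bench; the winged mushroom button stands on the middle of its top. Origin: centre of its underside; z up. A 12 mm cable gland sticks out of its +x side.
- stop_top (a point): Centre of the top of the mushroom button's domed cap, on its axis: 104 mm above the bench when out, 96 mm when latched in. The cap is 40 mm across, with its underside 25 mm below this point, and two opposite wings.
- wing_a (a point): Point inside one wing, 40 mm from the button's axis, half-way up the wing and midway between its two side faces; 16 mm below stop_top. The wing is a flat-sided bar that runs radially outward from the cap to 46 mm from the axis; it is 12 mm thick and 16 mm high. Its underside is 20 mm above the box when the button is out and 12 mm when it is latched; fingertips can go down beside it. It goes down and turns with the button.
- wing_b (a point): The same point of the opposite wing.
- stop_head (a joint): How far the mushroom button is pushed in: 0 out, 0.008 m fully in (hard stop). About 4 to 5 N on top starts it; the push falls to nothing half-way (4 mm), after which it snaps in by itself and stays in (latched). Let go before half-way, it comes back out.
- stop_cap (a joint): Turn of the cap and its wings about the vertical axis: 0 at rest, growing clockwise seen from above to a hard stop at 0.85 rad. A spring turns it back to 0 when let go. While the button is latched, turning by more than about 0.15 rad lifts it by about 1 mm per 0.1 rad, so that it springs out somewhere between 0.5 and 0.75 rad (later when the fingers rub hard on the wing). Takes about 2 to 4 N, sideways, 40 mm from the axis.
- reset_box: The smaller grey box, 70 x 70 x 55 mm high, fixed to the bench, with the flat round button on the middle of its top. Origin: centre of its underside; z up. A 12 mm cable gland sticks out of its +x side.
- reset_top (a point): Centre of the top face of the flat round button, 26 mm across, 73 mm above the bench when out; it stands 6 mm above its 42 mm round collar.
- reset (a joint): How far the flat button is pressed: 0 out, 0.005 m fully in. A spring button: about 5 N presses it fully in, and it comes back out when let go.
- sample_5_mid (a point): Centre of a loose, standing white plastic bottle with a white cap, 50 mm across, 100 mm high. To be left alone.
- beaker_100_mid (a point): Centre of a loose, standing small glass beaker, about 58 mm across, 70 mm high. To be left alone.
- pipe_offcut_mid (a point): Centre of a loose, lying piece of dark plastic pipe, 21 mm across, 82 mm long. To be left alone.
Mind the look-alikes: they are no part of the job. What is shaped like the part that bears sample_5_mid but purple is not meant.

How it is judged:
By the outcome, as a careful person would: the job done as asked, in the order asked, and still so for the second after the job is handed in, with the robot touching nothing.
It also fails if it takes over 54 s, if anything falls off the work surface, if the arm or the gripper's body presses on something with over 40 N, if the wrist force passes 120 N, or if a joint passes its speed limit or range.

## Working session

There is one attempt and no reset: what is moved stays moved. The work goes in short steps, Python scripts to look and compute and a tool call to move; the robot and the scene stay as the last step left them, time stands still between calls to the robot, and variables do not carry over. Pictures are saved under pics/ and viewed, at most 10 in all, crops included, and the job is handed in when it is done.

Besides the shell and the picture viewer there is one more tool, called by a JSON object that holds its "fn" and its "kwargs". send_rows: Moves the arm, as the interface text tells. Its arguments: {"type":"object","properties":{"motion":{"type":"array","items":{"type":"object","properties":{"x":{"type":"number"},"y":{"type":"number"},"z":{"type":"number"},"wx":{"type":"number"},"wy":{"type":"number"},"wz":{"type":"number"},"fingers":{"type":"number"}}}},"grip_force":{"type":"number"}},"required":["motion"]}

```bash
mkdir -p pics; ls; cat > h.py <<'E'
import numpy as np, cv2
from station import r
from scipy.spatial.transform import Rotation as R
def cam(d):
    K=np.array([[d['fx'],0,d['cx']],[0,d['fy'],d['cy']],[0,0,1.]])
    return K,np.array(d['rvec'],float),np.array(d['tvec'],float)
def ray(d,px):
    K,rv,t=cam(d); M=R.from_rotvec(rv).as_matrix()
    v=M.T@np.linalg.inv(K)@np.array([px[0],px[1],1.]); return -M.T@t, v
def onz(d,px,z):
    o,v=ray(d,px); return o+v*(z-o[2])/v[2]
def proj(d,P):
    K,rv,t=cam(d); return cv2.projectPoints(np.array(P,float).reshape(-1,1,3),rv,t,K,None)[0].reshape(-1,2)
E
cat > a.py <<'E'
from h import *
for c in ['scene','top']:
    d=r.get_image(c); cv2.imwrite(f'pics/{c}0.png',d['image'][:,:,::-1])
    print(c,'cam at',ray(d,(280,210))[0].round(3))
    for t in ['stop_box','stop_top','wing_a','reset_box','reset_top','sample_5_mid','beaker_100_mid','pipe_offcut_mid']:
        print(t,[(np.round(q['rect']).tolist(),round(q['p'],2),onz(d,(q['rect'][0]+q['rect'][2]/2,q['rect'][1]+q['rect'][3]/2),.06).round(3).tolist()) for q in r.search_frame(c,t)[:3]])
print(r.state())
E
python3 a.py
```

```text
pics
scene cam at [0.151 0.527 0.463]
stop_box [([278.0, 176.0, 52.0, 52.0], 0.76, [0.497, -0.233, 0.06])]
stop_top [([289.0, 174.0, 30.0, 15.0], 0.89, [0.544, -0.333, 0.06])]
wing_a [([290.0, 172.0, 30.0, 20.0], 0.87, [0.542, -0.337, 0.06])]
reset_box [([208.0, 247.0, 55.0, 50.0], 0.75, [0.485, 0.056, 0.06])]
reset_top [([229.0, 246.0, 16.0, 11.0], 0.49, [0.515, 0.004, 0.06])]
sample_5_mid [([224.0, 185.0, 27.0, 49.0], 0.63, [0.604, -0.132, 0.06]), ([195.0, 201.0, 28.0, 54.0], 0.59, [0.61, -0.043, 0.06])]
beaker_100_mid [([269.0, 211.0, 26.0, 41.0], 0.97, [0.479, -0.096, 0.06])]
pipe_offcut_mid [([309.0, 234.0, 12.0, 31.0], 0.5, [0.397, -0.067, 0.06])]
top cam at [ 0.462 -0.139  0.921]
stop_box [([309.0, 186.0, 49.0, 46.0], 0.8, [0.518, -0.278, 0.06])]
stop_top [([329.0, 185.0, 18.0, 41.0], 0.87, [0.527, -0.286, 0.06])]
wing_a [([331.0, 182.0, 13.0, 45.0], 0.88, [0.527, -0.286, 0.06])]
reset_box [([187.0, 192.0, 38.0, 41.0], 0.97, [0.506, 0.011, 0.06])]
reset_top [([197.0, 204.0, 8.0, 13.0], 0.64, [0.51, 0.023, 0.06])]
sample_5_mid [([270.0, 150.0, 17.0, 29.0], 0.92, [0.619, -0.15, 
[... 303 characters left out ...]
s': array([ 1.25227228,  0.70648381, -0.02761369,  1.48458209,  0.02200824,
        0.95090869, -0.07552793]), 'qvel': array([-0.00090586, -0.00289503, -0.00084696, -0.00065878, -0.00010757,
       -0.00011553, -0.00042474]), 'joint_efforts': array([-1.59677897e-03, -8.82957029e+01,  1.23318192e+00, -2.36375767e+01,
        1.68122747e-02,  1.54132766e-03, -1.84511499e-06]), 'ee_pos': array([ 0.15715093, -0.55308842,  0.23128139]), 'orientation': array([-3.99087797e-05,  9.90438615e-01,  1.37954151e-01, -2.26917376e-06]), 'contact_force': array([-0.34734276,  0.85494971,  0.21424939]), 'torque': array([-0.00049149,  0.00865117, -0.02330282]), 'grip_force': 0.0, 'opening': 0.0852199100066145}
```

```bash
python3 - <<'E'
import cv2,numpy as np
t=cv2.imread('pics/top0.png');s=cv2.imread('pics/scene0.png')
cv2.imwrite('pics/tc.png',cv2.resize(t[140:270,170:370],None,fx=4,fy=4,interpolation=cv2.INTER_CUBIC))
cv2.imwrite('pics/sc.png',cv2.resize(s[150:310,170:350],None,fx=3.7,fy=3.7,interpolation=cv2.INTER_CUBIC))
E
```

```text
(no output)
```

View pics/tc.png

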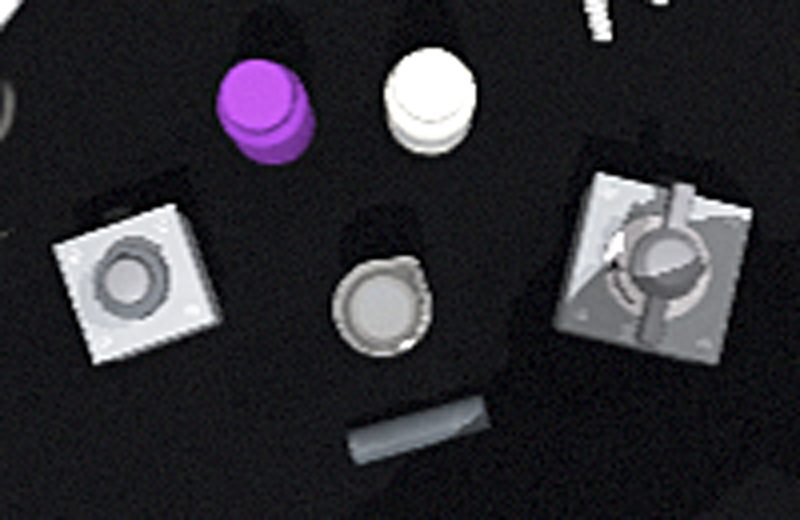

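View pics/sc.png

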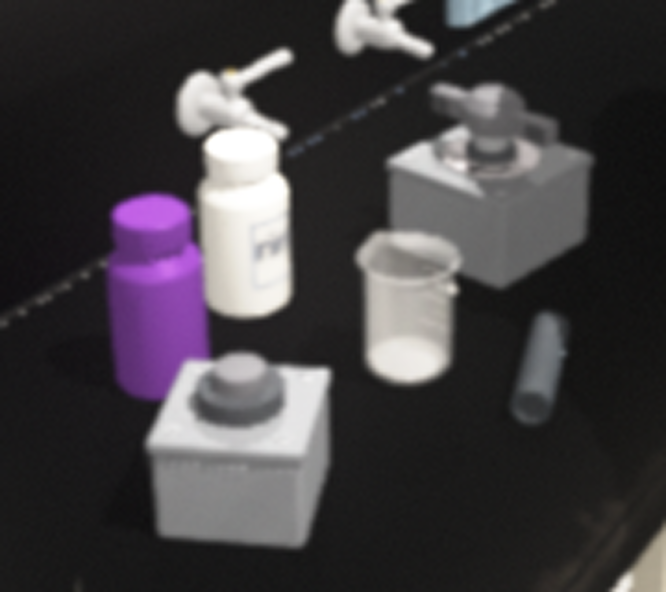

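View pics/top0.png

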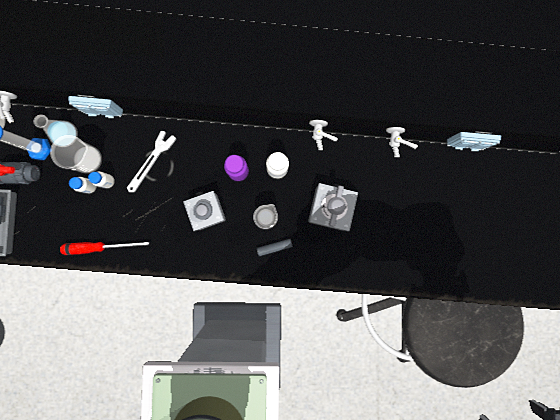

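The top view shows the winged mushroom at (337,205) with wings toward (340,191) and (333,221), and the flat button at (202,210). The white bottle is at (277,165), the purple look-alike at (236,168), the beaker at (265,216) and the pipe at (274,247). Only one winged mushroom (337,205) and one flat button (202,210) are in view, so neither target has a rival. The crop confirms both.

```bash
cat > b.py <<'E'
from h import *
t=r.get_image('top'); s=r.get_image('scene')
f=lambda p:(170+p[0]/4-.4,140+p[1]/4-.4)
g=lambda p:(170+p[0]/3.7-.4,150+p[1]/3.7-.4)
S=onz(t,f((668,262)),.097); print('stop top',S, 'scene',onz(s,g((500,90)),.103))
print('box corners',[onz(t,f(p),.06).round(3).tolist() for p in [(600,173),(752,210),(718,362),(556,328)]])
A=onz(t,f((682,190)),.096);B=onz(t,f((652,338)),.096);print('wing ends',A,B,(A+B)/2,np.degrees(np.arctan2(*(A-B)[1::-1])),np.linalg.norm(A-B))
Q=onz(t,f((127,280)),.073);print('reset',Q,'scene',onz(s,g((242,369)),.073))
print('rbox',[onz(t,f(p),.055).round(3).tolist() for p in [(174,205),(220,322),(97,362),(54,246)]])
print('bottle top',onz(t,f((430,85)),.1),'purple',onz(t,f((258,97)),.1),'beaker',onz(t,f((382,300)),.07))
M=R.from_quat(r.state()['orientation'][[1,2,3,0]]).as_matrix();print(M.round(3))
E
python3 b.py
```

```text
stop top [ 0.52438739 -0.27801955  0.097     ] scene [ 0.52157713 -0.28496081  0.103     ]
box corners [[0.577, -0.245, 0.06], [0.558, -0.332, 0.06], [0.471, -0.313, 0.06], [0.489, -0.221, 0.06]]
wing ends [ 0.56407649 -0.28567826  0.096     ] [ 0.4829369 -0.2696725  0.096    ] [ 0.5235067  -0.27767538  0.096     ] -11.15901104732031 0.0827031856957175
reset [0.51115739 0.01915646 0.073     ] scene [0.51060779 0.01576441 0.073     ]
rbox [[0.555, -0.003, 0.055], [0.489, -0.031, 0.055], [0.466, 0.038, 0.055], [0.531, 0.064, 0.055]]
bottle top [ 0.61863907 -0.14692274  0.1       ] purple [ 0.61022163 -0.05369834  0.1       ] beaker [ 0.50246306 -0.12231054  0.07      ]
[[ 0.962  0.273 -0.   ]
 [ 0.273 -0.962  0.   ]
 [ 0.    -0.    -1.   ]]
```

{"fn": "send_rows", "kwargs": {"motion": [{"x": 36,"y": -14,"fingers": 1},{"x": 36,"y": -14,"fingers": 1},{"x": 36,"y": -14,"fingers": 1},{"x": 36,"y": -14,"fingers": 1},{"x": 36,"y": -14,"fingers": 1},{"x": 36,"y": -14,"fingers": 1},{"x": 36,"y": -14,"fingers": 1},{"x": 36,"y": -14,"fingers": 1},{"x": 36,"y": -14,"fingers": 1},{"x": 36,"y": -14,"fingers": 1},{"x": 36,"y": -14,"fingers": 1},{"x": 32,"y": -10,"fingers": 1},{"wz": 0.16},{"wz": 0.16},{"wz": 0.16},{"z": 0},{"z": 0}], "grip_force": 20}}

```text
invalid input at $.motion[0]: expected keys x, y, z, wx, wy, wz, fingers
```

```bash
cat > w.py <<'E'
import sys
from h import *
# wrist view + where a world target lies in tool axes
st=r.state(); M=R.from_quat(st['orientation'][[1,2,3,0]]).as_matrix()
T=np.array(eval(sys.argv[1])); p=st['ee_pos']
print('t',st['time'],'pos',p.round(4),'head',np.degrees(np.arctan2(M[1,0],M[0,0])).round(1),'zax',M[:,2].round(4),'to target in tool mm',(M.T@(T-p)*1000).round(1),'F',st['contact_force'].round(1))
if len(sys.argv)>2:
    d=r.get_image(sys.argv[2]); cv2.imwrite(f'pics/{sys.argv[3]}.png',d['image'][:,:,::-1])
    if sys.argv[2]=='wrist':
        mt=np.array(d['mount']); K=np.array([[d['fx'],0,d['cx']],[0,d['fy'],d['cy']],[0,0,1.]])
        for q in eval(sys.argv[4]):
            c=np.linalg.inv(mt)@np.append(M.T@(np.array(q)-p),1); u=K@c[:3]; print(q,(u[:2]/u[2]).round(1))
E
python3 w.py "(.524,-.278,.104)" wrist w1 "[(.524,-.278,.104),(.485,-.270,.096),(.5145,-.3197,.06),(.563,-.286,.096)]"
```

```text
t 1.0 pos [ 0.1571 -0.5531  0.2313] head 15.9 zax [-0.e+00  1.e-04 -1.e+00] to target in tool mm [ 428.1 -164.4  127.3] F [ 0.1 -0.4  0.4]
(0.524, -0.278, 0.104) [ -79.8 -687.2]
(0.485, -0.27, 0.096) [ -74.4 -525.8]
(0.5145, -0.3197, 0.06) [  68.5 -455.9]
(0.563, -0.286, 0.096) [ -48.4 -790.1]
```

View pics/w1.png

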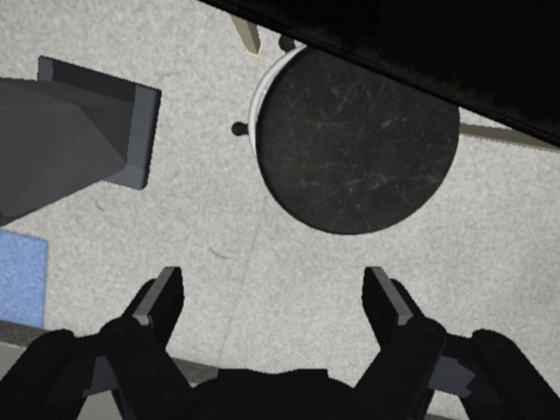

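The move was refused because every row needs all seven keys, so the wrist camera (fingers at the bottom, stool in the middle) still shows the floor from the start pose.

{"fn": "send_rows", "kwargs": {"motion": [{"x": 36,"y": -14,"z": 0,"wx": 0,"wy": 0,"wz": 0,"fingers": 1},{"x": 36,"y": -14,"z": 0,"wx": 0,"wy": 0,"wz": 0,"fingers": 1},{"x": 36,"y": -14,"z": 0,"wx": 0,"wy": 0,"wz": 0,"fingers": 1},{"x": 36,"y": -14,"z": 0,"wx": 0,"wy": 0,"wz": 0,"fingers": 1},{"x": 36,"y": -14,"z": 0,"wx": 0,"wy": 0,"wz": 0,"fingers": 1},{"x": 36,"y": -14,"z": 0,"wx": 0,"wy": 0,"wz": 0,"fingers": 1},{"x": 36,"y": -14,"z": 0,"wx": 0,"wy": 0,"wz": 0,"fingers": 1},{"x": 36,"y": -14,"z": 0,"wx": 0,"wy": 0,"wz": 0,"fingers": 1},{"x": 36,"y": -14,"z": 0,"wx": 0,"wy": 0,"wz": 0,"fingers": 1},{"x": 36,"y": -14,"z": 0,"wx": 0,"wy": 0,"wz": 0,"fingers": 1},{"x": 36,"y": -14,"z": 0,"wx": 0,"wy": 0,"wz": 0,"fingers": 1},{"x": 32,"y": -10,"z": 0,"wx": 0,"wy": 0,"wz": 0,"fingers": 1},{"x": 0,"y": 0,"z": 0,"wx": 0,"wy": 0,"wz": 0.16,"fingers": 1},{"x": 0,"y": 0,"z": 0,"wx": 0,"wy": 0,"wz": 0.16,"fingers": 1},{"x": 0,"y": 0,"z": 0,"wx": 0,"wy": 0,"wz": 0.16,"fingers": 1},{"x": 0,"y": 0,"z": 0,"wx": 0,"wy": 0,"wz": 0,"fingers": 1},{"x": 0,"y": 0,"z": 0,"wx": 0,"wy": 0,"wz": 0,"fingers": 1}], "grip_force": 20}}

```text
time: 3.18
ee_pos: [0.524, -0.2783, 0.2313]
orientation: [-0.0, 0.995, -0.1, -0.0]
contact_force: [0.4, 0.2, -0.4]
opening: 0.0002
grip_force: 0.0
```

```bash
python3 w.py "(.524,-.278,.104)" wrist w2 "[(.524,-.278,.104),(.485,-.270,.096),(.5145,-.3197,.06),(.563,-.286,.096)]"
```

```text
t 3.175 pos [ 0.524  -0.2783  0.2313] head -11.4 zax [-1.e-04  2.e-04 -1.e+00] to target in tool mm [-1.000e-01 -3.000e-01  1.273e+02] F [ 0.4  0.2 -0.4]
(0.524, -0.278, 0.104) [272.1 195.7]
(0.485, -0.27, 0.096) [272.  232.8]
(0.5145, -0.3197, 0.06) [313.4 184.5]
(0.563, -0.286, 0.096) [272.3 150.1]
```

View pics/w2.png

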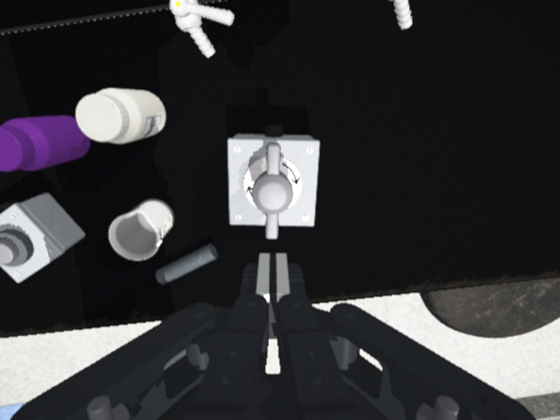

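{"fn": "send_rows", "kwargs": {"motion": [{"x": 0,"y": 0,"z": 38,"wx": 0,"wy": 0,"wz": 0,"fingers": 1},{"x": 0,"y": 0,"z": 38,"wx": 0,"wy": 0,"wz": 0,"fingers": 1},{"x": 0,"y": 0,"z": 38,"wx": 0,"wy": 0,"wz": 0,"fingers": 1},{"x": 0,"y": 0,"z": 8,"wx": 0,"wy": 0,"wz": 0,"fingers": 1},{"x": 0,"y": 0,"z": 3,"wx": 0,"wy": 0,"wz": 0,"fingers": 1},{"x": 0,"y": 0,"z": 2,"wx": 0,"wy": 0,"wz": 0,"fingers": 1},{"x": 0,"y": 0,"z": 2,"wx": 0,"wy": 0,"wz": 0,"fingers": 1},{"x": 0,"y": 0,"z": 2,"wx": 0,"wy": 0,"wz": 0,"fingers": 1},{"x": 0,"y": 0,"z": 2,"wx": 0,"wy": 0,"wz": 0,"fingers": 1},{"x": 0,"y": 0,"z": 0,"wx": 0,"wy": 0,"wz": 0,"fingers": 1}]}}

```text
time: 4.47
ee_pos: [0.5239, -0.2782, 0.0981]
orientation: [-0.0, 0.995, -0.101, -0.0]
contact_force: [-0.3, -0.7, -0.6]
opening: -0.0001
grip_force: 0.0
```

{"fn": "send_rows", "kwargs": {"motion": [{"x": 0,"y": 0,"z": 1.5,"wx": 0,"wy": 0,"wz": 0,"fingers": 1},{"x": 0,"y": 0,"z": 1,"wx": 0,"wy": 0,"wz": 0,"fingers": 1},{"x": 0,"y": 0,"z": 0,"wx": 0,"wy": 0,"wz": 0,"fingers": 1}]}}

```text
time: 4.85
ee_pos: [0.5241, -0.2784, 0.0959]
orientation: [-0.0, 0.995, -0.101, 0.0]
contact_force: [-0.1, 0.4, 2.3]
opening: -0.0001
grip_force: 1.0
```

{"fn": "send_rows", "kwargs": {"motion": [{"x": 0,"y": 0,"z": -15,"wx": 0,"wy": 0,"wz": 0,"fingers": 1},{"x": 0,"y": 0,"z": -15,"wx": 0,"wy": 0,"wz": 0,"fingers": 1},{"x": -20,"y": 16,"z": 0,"wx": 0,"wy": 0,"wz": 0,"fingers": 1},{"x": -20,"y": 16,"z": 0,"wx": 0,"wy": 0,"wz": 0,"fingers": 1},{"x": 0,"y": 0,"z": 0,"wx": 0,"wy": 0,"wz": 0,"fingers": 1}]}}

```text
time: 5.48
ee_pos: [0.4773, -0.3029, 0.127]
orientation: [0.0, 0.995, -0.103, 0.0]
contact_force: [0.0, -0.4, 0.5]
opening: 0.0002
grip_force: 0.0
```

```bash
python3 w.py "(.524,-.278,.07)" scene s1; python3 - <<'E'
import cv2,numpy as np
a=cv2.imread('pics/scene0.png')[130:240,250:350];b=cv2.imread('pics/s1.png')[130:240,250:350]
cv2.imwrite('pics/cmp.png',cv2.resize(np.hstack([a,b]),None,fx=4,fy=4,interpolation=cv2.INTER_CUBIC))
E
```

```text
t 5.475 pos [ 0.4773 -0.3029  0.127 ] head -11.8 zax [ 3.e-04 -8.e-04 -1.e+00] to target in tool mm [ 40.6 -34.   57. ] F [ 0.  -0.4  0.5]
```

View pics/cmp.png

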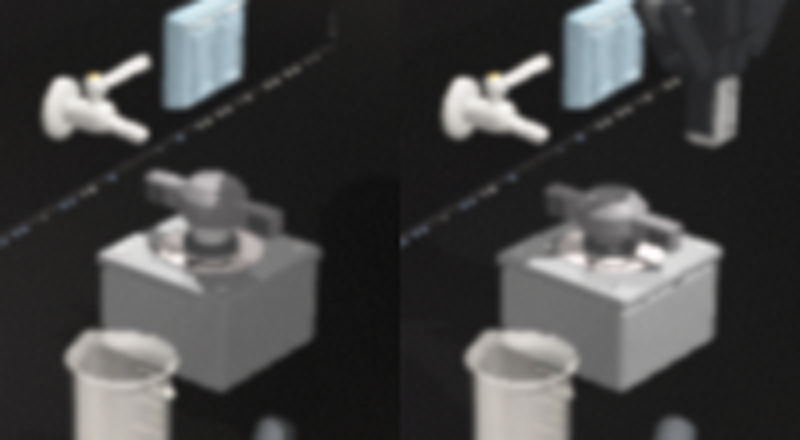

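The right panel (after the press) shows the cap and wings about 4 px lower than the left one, at (610,190) against (215,175) in the crop, with the fingers clear of it. The button is latched. Next the fingers go down beside the near wing and approach it.

{"fn": "send_rows", "kwargs": {"motion": [{"x": 0,"y": 0,"z": 25,"wx": 0,"wy": 0,"wz": 0,"fingers": 1},{"x": 0,"y": 0,"z": 22,"wx": 0,"wy": 0,"wz": 0,"fingers": 1},{"x": 0,"y": 0,"z": 9,"wx": 0,"wy": 0,"wz": 0,"fingers": 1},{"x": 0,"y": -5,"z": 0,"wx": 0,"wy": 0,"wz": 0,"fingers": 1},{"x": 0,"y": -4,"z": 0,"wx": 0,"wy": 0,"wz": 0,"fingers": 1},{"x": 0,"y": -3,"z": 0,"wx": 0,"wy": 0,"wz": 0,"fingers": 1},{"x": 0,"y": 0,"z": 0,"wx": 0,"wy": 0,"wz": 0,"fingers": 1}]}}

```text
time: 6.4
ee_pos: [0.4811, -0.2896, 0.0702]
orientation: [-0.0, 0.995, -0.101, 0.0]
contact_force: [0.9, 0.9, -0.1]
opening: -0.0001
grip_force: 0.0
```

{"fn": "send_rows", "kwargs": {"motion": [{"x": 0,"y": -2,"z": 0,"wx": 0,"wy": 0,"wz": 0,"fingers": 1},{"x": 0,"y": -2,"z": 0,"wx": 0,"wy": 0,"wz": 0,"fingers": 1},{"x": 0,"y": 0,"z": 0,"wx": 0,"wy": 0,"wz": 0,"fingers": 1}]}}

```text
time: 6.78
ee_pos: [0.4816, -0.2859, 0.0698]
orientation: [-0.0, 0.995, -0.101, -0.0]
contact_force: [-0.9, -0.2, 0.9]
opening: 0.0005
grip_force: 0.5
```

{"fn": "send_rows", "kwargs": {"motion": [{"x": -1.4,"y": -4.1,"z": 0,"wx": 0,"wy": 0,"wz": 0.1,"fingers": 1},{"x": -1.4,"y": -4.1,"z": 0,"wx": 0,"wy": 0,"wz": 0.1,"fingers": 1},{"x": -1.4,"y": -4.1,"z": 0,"wx": 0,"wy": 0,"wz": 0.1,"fingers": 1},{"x": 0,"y": 0,"z": 0,"wx": 0,"wy": 0,"wz": 0,"fingers": 1}]}}

```text
time: 7.28
ee_pos: [0.4813, -0.273, 0.0699]
orientation: [0.0, 0.969, -0.249, -0.0]
contact_force: [-1.8, -2.1, 2.4]
opening: 0.0001
grip_force: 1.2
```

```bash
python3 w.py "(.524,-.278,.07)"
```

```text
t 7.275 pos [ 0.4813 -0.273   0.0699] head -28.8 zax [-2.e-04 -3.e-04 -1.e+00] to target in tool mm [ 39.8 -16.2  -0.2] F [-1.8 -2.1  2.4]
```

{"fn": "send_rows", "kwargs": {"motion": [{"x": -1.4,"y": -4.1,"z": 0,"wx": 0,"wy": 0,"wz": 0.1,"fingers": 1},{"x": -1.4,"y": -4.1,"z": 0,"wx": 0,"wy": 0,"wz": 0.1,"fingers": 1},{"x": -1.4,"y": -4.1,"z": 0,"wx": 0,"wy": 0,"wz": 0.1,"fingers": 1},{"x": -1.4,"y": -4.1,"z": 0,"wx": 0,"wy": 0,"wz": 0.1,"fingers": 1},{"x": 0,"y": 0,"z": 0,"wx": 0,"wy": 0,"wz": 0,"fingers": 1}]}}

```text
time: 7.9
ee_pos: [0.4869, -0.2566, 0.0697]
orientation: [0.0, 0.9, -0.435, -0.0]
contact_force: [-1.3, -0.9, 1.2]
opening: 0.0
grip_force: 0.9
```

```bash
python3 w.py "(.524,-.278,.07)" scene s2; python3 - <<'E'
import cv2,numpy as np
a=cv2.imread('pics/s1.png')[130:240,250:350];b=cv2.imread('pics/s2.png')[130:240,250:350]
cv2.imwrite('pics/cmp2.png',cv2.resize(np.hstack([a,b]),None,fx=4,fy=4,interpolation=cv2.INTER_CUBIC))
E
```

```text
t 7.9 pos [ 0.4869 -0.2566  0.0697] head -51.6 zax [-1.e-04 -0.e+00 -1.e+00] to target in tool mm [ 39.8 -15.8  -0.3] F [-1.3 -0.9  1.2]
```

View pics/cmp2.png

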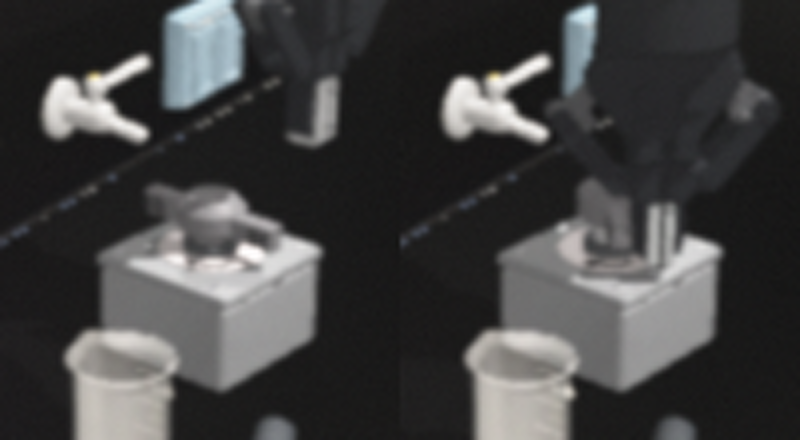

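The right panel shows the wing turned clockwise with the fingers against it at (650,240). The cap seems raised, and the force has dropped. I'll turn a little more, then back off and check.

{"fn": "send_rows", "kwargs": {"motion": [{"x": -1,"y": -2.8,"z": 0,"wx": 0,"wy": 0,"wz": 0.07,"fingers": 1},{"x": 0,"y": 0,"z": 0,"wx": 0,"wy": 0,"wz": 0,"fingers": 1},{"x": 1.4,"y": 4.1,"z": 0,"wx": 0,"wy": 0,"wz": -0.1,"fingers": 1},{"x": 1.4,"y": 4.1,"z": 0,"wx": 0,"wy": 0,"wz": -0.1,"fingers": 1},{"x": 1.4,"y": 4.1,"z": 0,"wx": 0,"wy": 0,"wz": -0.1,"fingers": 1},{"x": 1.4,"y": 4.1,"z": 0,"wx": 0,"wy": 0,"wz": -0.1,"fingers": 1},{"x": 1.4,"y": 4.1,"z": 0,"wx": 0,"wy": 0,"wz": -0.1,"fingers": 1},{"x": 1.4,"y": 4.1,"z": 0,"wx": 0,"wy": 0,"wz": -0.1,"fingers": 1},{"x": 1.4,"y": 4.1,"z": 0,"wx": 0,"wy": 0,"wz": -0.1,"fingers": 1},{"x": 1,"y": 2.8,"z": 0,"wx": 0,"wy": 0,"wz": -0.07,"fingers": 1},{"x": 0,"y": 18,"z": 0,"wx": 0,"wy": 0,"wz": 0,"fingers": 1},{"x": 0,"y": 0,"z": -40,"wx": 0,"wy": 0,"wz": 0,"fingers": 1},{"x": 0,"y": 0,"z": -40,"wx": 0,"wy": 0,"wz": 0,"fingers": 1},{"x": 0,"y": 0,"z": 0,"wx": 0,"wy": 0,"wz": 0,"fingers": 1}]}}

```text
time: 9.7
ee_pos: [0.4754, -0.3045, 0.1523]
orientation: [0.001, 0.995, -0.102, 0.002]
contact_force: [0.0, -0.5, -1.3]
opening: 0.0
grip_force: 0.0
```

```bash
python3 w.py "(.5105,.0175,.073)" scene s3; python3 - <<'E'
import cv2,numpy as np
a=cv2.imread('pics/s1.png')[130:240,250:350];b=cv2.imread('pics/s3.png')[130:240,250:350]
cv2.imwrite('pics/cmp3.png',cv2.resize(np.hstack([a,b]),None,fx=4,fy=4,interpolation=cv2.INTER_CUBIC))
E
```

```text
t 9.7 pos [ 0.4754 -0.3045  0.1523] head -11.7 zax [ 0.0036 -0.0025 -1.    ] to target in tool mm [ -31.1 -322.6   78.6] F [ 0.  -0.5 -1.3]
```

View pics/cmp3.png

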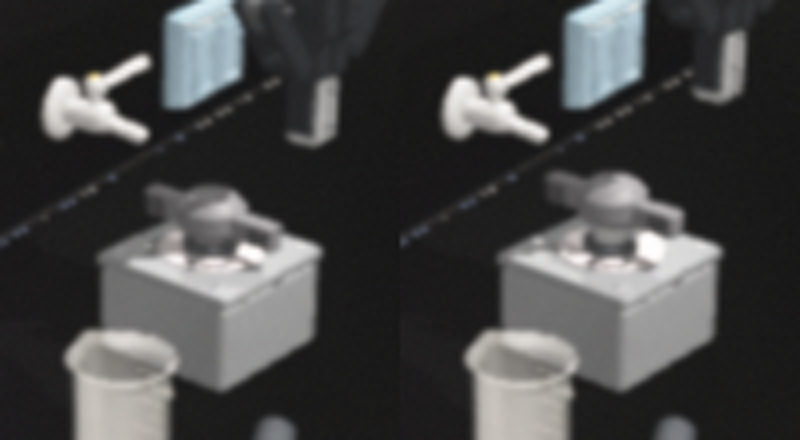

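The right panel shows the button sprung back up, with the cap top at row 172 against 187 latched, and the wings back at rest. Now to the flat button.

{"fn": "send_rows", "kwargs": {"motion": [{"x": 0,"y": 0,"z": -35,"wx": 0,"wy": 0,"wz": 0,"fingers": 1},{"x": -3,"y": -32,"z": 0,"wx": 0,"wy": 0,"wz": 0,"fingers": 1},{"x": -3,"y": -32,"z": 0,"wx": 0,"wy": 0,"wz": 0,"fingers": 1},{"x": -3,"y": -32,"z": 0,"wx": 0,"wy": 0,"wz": 0,"fingers": 1},{"x": -3,"y": -32,"z": 0,"wx": 0,"wy": 0,"wz": 0,"fingers": 1},{"x": -3,"y": -32,"z": 0,"wx": 0,"wy": 0,"wz": 0,"fingers": 1},{"x": -3,"y": -32,"z": 0,"wx": 0,"wy": 0,"wz": 0,"fingers": 1},{"x": -3,"y": -32,"z": 0,"wx": 0,"wy": 0,"wz": 0,"fingers": 1},{"x": -3,"y": -32,"z": 0,"wx": 0,"wy": 0,"wz": 0,"fingers": 1},{"x": -3,"y": -32,"z": 0,"wx": 0,"wy": 0,"wz": 0,"fingers": 1},{"x": -4,"y": -34,"z": 0,"wx": 0,"wy": 0,"wz": 0,"fingers": 1},{"x": 0,"y": 0,"z": 0,"wx": 0,"wy": 0,"wz": 0,"fingers": 1},{"x": 0,"y": 0,"z": 0,"wx": 0,"wy": 0,"wz": 0,"fingers": 1}]}}

```text
time: 11.38
ee_pos: [0.5094, 0.0178, 0.1843]
orientation: [0.0, 0.995, -0.102, -0.0]
contact_force: [1.3, -1.0, 0.6]
opening: 0.0001
grip_force: 0.0
```

```bash
python3 w.py "(.5105,.0175,.073)" wrist w3 "[(.5105,.0175,.073),(.524,-.278,.104)]"; python3 -c "
import cv2
cv2.imwrite('pics/w3c.png',cv2.imread('pics/w3.png')[100:320,150:400])"
```

```text
t 11.375 pos [0.5094 0.0178 0.1843] head -11.7 zax [-8.e-04 -6.e-04 -1.e+00] to target in tool mm [  1.2   0.  111.3] F [ 1.3 -1.   0.6]
(0.5105, 0.0175, 0.073) [272.5 199.7]
(0.524, -0.278, 0.104) [690.9 112. ]
```

View pics/w3c.png

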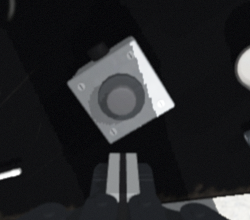

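The crop shows the flat button centred at (270,198) in the full picture, about 2 px from the predicted (272,200). I'll shift by about 2 mm and press.

{"fn": "send_rows", "kwargs": {"motion": [{"x": 2,"y": -1.5,"z": 35,"wx": 0,"wy": 0,"wz": 0,"fingers": 1},{"x": 0,"y": 0,"z": 35,"wx": 0,"wy": 0,"wz": 0,"fingers": 1},{"x": 0,"y": 0,"z": 30,"wx": 0,"wy": 0,"wz": 0,"fingers": 1},{"x": 0,"y": 0,"z": 9,"wx": 0,"wy": 0,"wz": 0,"fingers": 1},{"x": 0,"y": 0,"z": 2,"wx": 0,"wy": 0,"wz": 0,"fingers": 1},{"x": 0,"y": 0,"z": 2,"wx": 0,"wy": 0,"wz": 0,"fingers": 1},{"x": 0,"y": 0,"z": 2,"wx": 0,"wy": 0,"wz": 0,"fingers": 1},{"x": 0,"y": 0,"z": 0,"wx": 0,"wy": 0,"wz": 0,"fingers": 1}]}}

```text
time: 12.42
ee_pos: [0.5122, 0.0197, 0.0709]
orientation: [-0.0, 0.995, -0.102, 0.001]
contact_force: [-2.6, -2.3, 16.4]
opening: 0.0004
grip_force: 8.1
```

{"fn": "send_rows", "kwargs": {"motion": [{"x": 0,"y": 0,"z": 0,"wx": 0,"wy": 0,"wz": 0,"fingers": 1},{"x": 0,"y": 0,"z": 0,"wx": 0,"wy": 0,"wz": 0,"fingers": 1}]}}

```text
time: 12.68
ee_pos: [0.5122, 0.0197, 0.0709]
orientation: [-0.0, 0.995, -0.102, 0.001]
contact_force: [-3.8, -3.6, 16.2]
opening: -0.0002
grip_force: 8.4
```

```bash
python3 w.py "(.5105,.0175,.068)" scene s4; python3 - <<'E'
import cv2,numpy as np
a=cv2.imread('pics/scene0.png')[200:310,190:290];b=cv2.imread('pics/s4.png')[200:310,190:290]
cv2.imwrite('pics/cmp4.png',cv2.resize(np.hstack([a,b]),None,fx=4,fy=4,interpolation=cv2.INTER_CUBIC))
E
```

```text
t 12.675 pos [0.5122 0.0197 0.0709] head -11.7 zax [ 1.5e-03 -1.0e-04 -1.0e+00] to target in tool mm [-1.2  2.5  2.9] F [-3.8 -3.6 16.2]
```

View pics/cmp4.png

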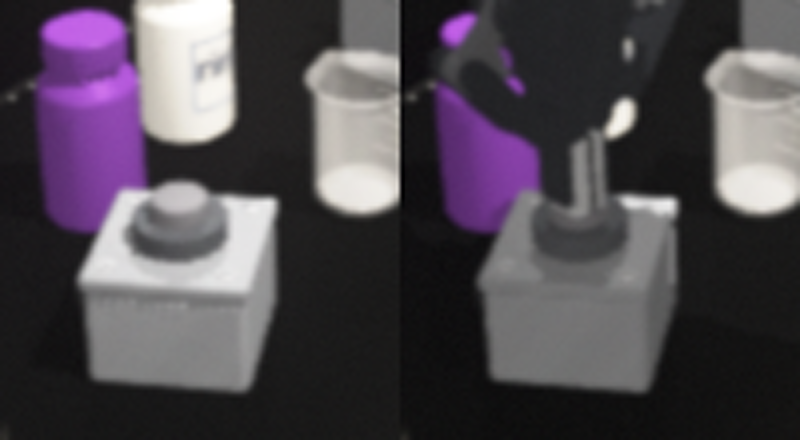

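The picture shows the fingers on the flat button at (590,210) in the right panel. The 16 N at z = 0.0709 is more than the spring should need, so I'll locate the contact from the torque.

```bash
python3 - <<'E'
from h import *
s=r.state(); print(s['contact_force'].round(2),s['torque'].round(3),s['ee_pos'].round(4),s['opening'],s['grip_force'])
d=r.get_image('scene')
k=lambda p:((proj(d,p)[0]-[190,200])*4).round(0)
print('tip',k(s['ee_pos']),'btn out',k((.5105,.0175,.073)),'in',k((.5105,.0175,.068)))
r.get_image('top')
for c in ['scene','top']:
  for t in ['reset_top','reset_box','sample_5_mid']: print(c,t,[(np.round(q['rect'],1).tolist(),round(q['p'],2)) for q in r.search_frame(c,t)[:3]])
E
```

```text
[-2.48 -3.21 16.17] [-0.637  0.736 -0.032] [0.5122 0.0197 0.0709] 1.2320116504616986e-05 8.367056576830691
tip [172. 205.] btn out [178. 199.] in [178. 209.]
scene reset_top []
scene reset_box [([210.6, 245.5, 49.2, 55.6], 0.65)]
scene sample_5_mid [([197.6, 202.0, 26.7, 55.1], 0.77)]
top reset_top []
top reset_box [([199.6, 191.1, 21.2, 39.1], 0.6)]
top sample_5_mid [([269.2, 149.4, 18.3, 29.4], 0.9), ([226.6, 155.5, 21.8, 28.5], 0.74)]
```

{"fn": "send_rows", "kwargs": {"motion": [{"x": 0,"y": 0,"z": 1,"wx": 0,"wy": 0,"wz": 0,"fingers": 1},{"x": 0,"y": 0,"z": 0,"wx": 0,"wy": 0,"wz": 0,"fingers": 1}]}}

```text
time: 13.38
ee_pos: [0.5123, 0.0197, 0.0705]
orientation: [-0.0, 0.995, -0.102, 0.001]
contact_force: [-5.7, -2.5, 34.5]
opening: 0.0001
grip_force: 17.1
```

{"fn": "send_rows", "kwargs": {"motion": [{"x": 0,"y": 0,"z": -3,"wx": 0,"wy": 0,"wz": 0,"fingers": 1},{"x": 0,"y": 0,"z": 0,"wx": 0,"wy": 0,"wz": 0,"fingers": 1}]}}

```text
time: 13.62
ee_pos: [0.5122, 0.0198, 0.0725]
orientation: [-0.0, 0.995, -0.101, 0.001]
contact_force: [0.5, -3.1, 4.1]
opening: -0.0001
grip_force: 1.9
```

{"fn": "send_rows", "kwargs": {"motion": [{"x": 0,"y": 0,"z": -2,"wx": 0,"wy": 0,"wz": 0,"fingers": 1},{"x": 0,"y": 0,"z": 0,"wx": 0,"wy": 0,"wz": 0,"fingers": 1}]}}

```text
time: 13.88
ee_pos: [0.5121, 0.02, 0.074]
orientation: [-0.0, 0.995, -0.101, 0.0]
contact_force: [1.6, -1.4, 2.4]
opening: 0.0001
grip_force: 1.4
```

{"fn": "send_rows", "kwargs": {"motion": [{"x": 0,"y": 0,"z": -2,"wx": 0,"wy": 0,"wz": 0,"fingers": 1},{"x": 0,"y": 0,"z": 0,"wx": 0,"wy": 0,"wz": 0,"fingers": 1}]}}

```text
time: 14.12
ee_pos: [0.5118, 0.0201, 0.0759]
orientation: [-0.0, 0.995, -0.101, -0.0]
contact_force: [1.1, -0.2, 1.6]
opening: 0.0
grip_force: 0.7
```

{"fn": "send_rows", "kwargs": {"motion": [{"x": -1,"y": 2.5,"z": -14,"wx": 0,"wy": 0,"wz": 0,"fingers": 1},{"x": 0,"y": 0,"z": 0,"wx": 0,"wy": 0,"wz": 0,"fingers": 1}]}}

```text
time: 14.38
ee_pos: [0.5105, 0.0176, 0.0909]
orientation: [-0.0, 0.995, -0.102, 0.001]
contact_force: [-0.0, 0.0, 0.0]
opening: -0.0001
grip_force: 0.0
```

```bash
cat > f.py <<'E'
from h import *
L=[]
for i in range(10):
    d=r.get_image('wrist'); s=r.state(); L.append(np.r_[s['ee_pos']*1000,s['contact_force'],s['torque']*100])
print(s['time'],np.mean(L,0).round(1),'sd',np.std(L,0)[3:6].round(1)); print(np.array(d['mount'])[:3,3])
E
python3 f.py
```

```text
14.875 [ 5.103e+02  1.770e+01  8.980e+01  0.000e+00 -2.000e-01 -1.000e-01
 -2.000e-01 -8.000e-01  6.000e-01] sd [0.5 0.3 0.6]
[ 0.08158565 -0.00014864 -0.14338395]
```

{"fn": "send_rows", "kwargs": {"motion": [{"x": 0,"y": 0,"z": 12,"wx": 0,"wy": 0,"wz": 0,"fingers": 1},{"x": 0,"y": 0,"z": 3,"wx": 0,"wy": 0,"wz": 0,"fingers": 1},{"x": 0,"y": 0,"z": 0,"wx": 0,"wy": 0,"wz": 0,"fingers": 1}]}}

```text
time: 15.25
ee_pos: [0.5101, 0.0177, 0.0745]
orientation: [-0.0, 0.995, -0.101, -0.0]
contact_force: [-0.5, 0.5, 2.9]
opening: 0.0002
grip_force: 1.2
```

```bash
python3 f.py
```

```text
15.75 [ 5.102e+02  1.770e+01  7.490e+01 -1.400e+00  5.000e-01  2.300e+00
  1.320e+01  3.480e+01  1.200e+00] sd [0.4 0.4 0.5]
[ 0.08158578 -0.00014868 -0.14338407]
```

{"fn": "send_rows", "kwargs": {"motion": [{"x": 0,"y": 0,"z": 1.5,"wx": 0,"wy": 0,"wz": 0,"fingers": 1},{"x": 0,"y": 0,"z": 0,"wx": 0,"wy": 0,"wz": 0,"fingers": 1}]}}

```text
time: 16.0
ee_pos: [0.5103, 0.0177, 0.0732]
orientation: [-0.0, 0.995, -0.101, -0.0]
contact_force: [-0.4, 0.5, 3.1]
opening: 0.0004
grip_force: 1.6
```

```bash
python3 f.py
```

```text
16.5 [ 5.103e+02  1.770e+01  7.330e+01 -2.000e+00  5.000e-01  3.200e+00
  7.900e+00  3.420e+01  4.000e-01] sd [0.5 0.5 0.7]
[ 0.08158588 -0.00014867 -0.14338417]
```

{"fn": "send_rows", "kwargs": {"motion": [{"x": 0,"y": 0,"z": 1.5,"wx": 0,"wy": 0,"wz": 0,"fingers": 1},{"x": 0,"y": 0,"z": 0,"wx": 0,"wy": 0,"wz": 0,"fingers": 1}]}}

```text
time: 16.75
ee_pos: [0.5103, 0.0177, 0.0717]
orientation: [-0.0, 0.995, -0.101, -0.0]
contact_force: [-2.3, 0.6, 4.2]
opening: -0.0
grip_force: 2.2
```

```bash
python3 f.py
```

```text
17.25 [ 5.103e+02  1.770e+01  7.180e+01 -1.500e+00  0.000e+00  4.500e+00
  5.800e+00  3.400e+01  1.000e-01] sd [0.5 0.6 0.4]
[ 0.08158588 -0.00014867 -0.14338417]
```

The readings show a spring of about 0.75 N/mm rising to about 5 N, then a hard stop near z = 0.071. So the button does reach its end of travel there. One clean full press, then release.

{"fn": "send_rows", "kwargs": {"motion": [{"x": 0,"y": 0,"z": 1.2,"wx": 0,"wy": 0,"wz": 0,"fingers": 1},{"x": 0,"y": 0,"z": 1,"wx": 0,"wy": 0,"wz": 0,"fingers": 1},{"x": 0,"y": 0,"z": 0,"wx": 0,"wy": 0,"wz": 0,"fingers": 1},{"x": 0,"y": 0,"z": 0,"wx": 0,"wy": 0,"wz": 0,"fingers": 1}]}}

```text
time: 17.75
ee_pos: [0.5104, 0.0177, 0.0706]
orientation: [-0.0, 0.995, -0.101, 0.0]
contact_force: [-7.1, 0.8, 31.7]
opening: 0.0001
grip_force: 15.9
```

{"fn": "send_rows", "kwargs": {"motion": [{"x": 0,"y": 0,"z": -5,"wx": 0,"wy": 0,"wz": 0,"fingers": 1},{"x": 0,"y": 0,"z": -15,"wx": 0,"wy": 0,"wz": 0,"fingers": 1},{"x": 0,"y": 0,"z": -40,"wx": 0,"wy": 0,"wz": 0,"fingers": 1},{"x": 0,"y": 0,"z": -40,"wx": 0,"wy": 0,"wz": 0,"fingers": 1},{"x": 0,"y": 0,"z": 0,"wx": 0,"wy": 0,"wz": 0,"fingers": 1},{"x": 0,"y": 0,"z": 0,"wx": 0,"wy": 0,"wz": 0,"fingers": 1},{"x": 0,"y": 0,"z": 0,"wx": 0,"wy": 0,"wz": 0,"fingers": 1}]}}

```text
time: 18.62
ee_pos: [0.51, 0.0177, 0.169]
orientation: [0.0, 0.995, -0.101, -0.001]
contact_force: [0.0, -0.0, -0.5]
opening: 0.0001
grip_force: 0.0
```

```bash
python3 - <<'E'
from h import *
d=r.get_image('scene')['image'].astype(int); a=cv2.imread('pics/scene0.png')[:,:,::-1].astype(int)
for t in ['stop_top','reset_top','sample_5_mid','beaker_100_mid','pipe_offcut_mid']: print(t,[np.round(q['rect']).tolist() for q in r.search_frame('scene',t)[:2]])
print(r.state()['time'],r.state()['ee_pos'])
E
```

```text
stop_top [[290.0, 175.0, 30.0, 14.0]]
reset_top [[230.0, 247.0, 15.0, 11.0]]
sample_5_mid [[223.0, 185.0, 26.0, 51.0], [198.0, 203.0, 27.0, 56.0]]
beaker_100_mid [[267.0, 211.0, 28.0, 43.0]]
pipe_offcut_mid [[310.0, 234.0, 12.0, 32.0]]
18.925 [0.51021721 0.01766556 0.16941924]
```

```bash
python3 -c "
from station import r
print(r.hand_in())"
```

```text
the job is handed in; nothing more can be done
None
```

I handed the job in at about 19 s of the 54 s allowed: the mushroom button was latched and turned clockwise until it sprang back up, then the flat button was pressed to its stop and released, and the bottle, beaker and pipe showed no movement beyond detection noise. The flat button got two full presses (about 32–35 N each), because its stop came about 3 mm higher than I expected and I checked it before the last press.

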